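# Close the parts case: flap down, then lid shut

### The arm

A 6-joint arm with a two-finger parallel gripper is mounted at the origin on the work surface. World frame = base frame: x ahead of the robot, y to its left, z up, the work surface at z = 0. Lengths are in mm, angles in rad, forces in N, time in s.
With the tool pointing down it reaches from about 275 to 750 mm from the base axis. Payload 10.2 kg.
Tool frame: the origin (TCP) lies at the centre of the arm's flange, where the gripper is bolted on; the fingertips stand ctrl.tip_reach ahead of it and the grasp point (between the pads) lies 155 mm ahead of it (ctrl.tip_reach is the distance from the TCP to the fingertips, in mm); z points along the fingers, y is the direction in which the jaws open and shut (so a half turn about z gives the same grasp; the last joint's range is limited). The gripper opens to 85 mm and grips with 20 to 120 N. Pads are 22 mm wide; open, the fingers measure 114 mm over their backs; the gripper's body (76 mm by 85 mm) begins 54 mm behind the grasp point. The pads swing forward as they close: fully open they stand 13 mm farther back than shut.
Start: joints at [1.078, 0.313, 1.498, -0, 1.331, -0.223], TCP at [139.946, 506.011, 404.694] pointing down, gripper open.
Joint ranges: [-2.94, 2.94], [-0.97, 2.17], [0.19, 2.56], [-1.23, 4.37], [0.02, 3.11], [-2.88, 2.88]. Speed limits (rad/s): [2.39, 2.39, 3.01, 3.14, 3.14, 3.14].

### API

Orientations are given as a unit quaternion [w, x, y, z].
In Python, from rig import ctrl, viewer gives the robot as it stands.
- The arm moves only by the tool drive_tool, never from a script. Its argument "rows" is a list that holds one entry, the list of rows, each a list of 6 numbers: the shift along the world's x, y, z normalised to -1 to 1, where 1 is 0.1 m, then the turn, a rotation vector about the world's x, y, z normalised to -1 to 1, where 1 is 90 degrees. A call has 1 to 10 rows; each row is the pose to reach, as a shift and turn from the pose measured when the call began; what a row does not reach only later rows make up. A row lasts 1/8 s, in which the tool goes at most 62.5 mm and 10.7 degrees, less where a joint would pass 70% of its speed; a pose out of reach is approached as far as the arm can. A call with a number of a shift or a turn outside -1 to 1 is refused whole. A call with a gripper value outside its range is refused whole. "fingers" is the opening, from -1 (shut) to 1 (fully open), set as the call begins (left out, the last holds). The fingers move at their own pace and stop on an object; "force" is the grip in N (left out, the last holds). Time passes only in rows, so rows that repeat a pose let the fingers close. It gives the time, the measured TCP pose, the force and the opening at its end, in the units of the state.
- ctrl.sense(): the state, without advancing time (a new reading comes with each control period).
- viewer.capture(name): name is "scene" or "top"; returns the picture (480x640x3 uint8, red, green, blue); there is no depth.
- viewer.calibration(name): a dict with "mtx" (3x3 intrinsics, pixels), "dist_coeffs" ([k1, k2, p1, p2, k3] as OpenCV has them; the pictures are not rectified), "extrinsics" (4x4, takes a point from camera to world coordinates). Camera axes: x right, y up, looking along -z (the intrinsics and any distortion apply to the point x, -y, -z); pixel columns grow to the right and rows downward; lengths in mm; the calibration is good to about 2 mm. A picture is of the moment at which its call begins. calibration takes no time and is no camera call.
- ctrl.finish_job(): hands the job in, once; it reports no verdict.
The state is a dict: "time_s": time; "joints": joint angles; "dq": joint speeds; "tau": joint torques, N m; "eef_pos": TCP position; "ee_rot": TCP orientation; "force": force on the tool from outside, world axes, zero at the start; "wrist_torque": the same for the moment, N m; "grip_width": opening from 0.0 (shut) to 1.0 (fully open).
Only numpy, scipy, OpenCV 4.12 (cv2) and the standard library are available. Lean on these libraries where they do the work, as an engineer would, in place of code of your own. Each camera call takes 0.05 s, during which the arm holds its last target.

### The job

The grey parts case on the bench stands open. With your fingertips, push the upright wooden flap over until it lies flat on the near compartment, and only after that push the lid over by its outer face and press it fully shut on top. Do not grip or pinch anything - push the flap and the lid by their outer faces only - and leave the loose things in and around the case where they are.

Things in the scene. Friction and masses are not known exactly. Their poses are not given: they have to be found in the camera images.
- case: Open grey steel case, screwed to the bench: 170 mm deep (its x), 220 mm wide (its y), 75 mm high, walls 6 mm. Origin: centre of its underside. Its -x side is the front, with a small low carry handle reaching 16 mm out at 30 mm height and two flat catches; it is turned by up to about 35 degrees about the vertical. Inside, a 54 mm high divider across its middle separates a near (front) and a far compartment; the near one holds two bushes and the flap closes it.
- flap (a joint): Hinge of the retainer flap, rad: 0 = folded flat (end stop), about 1.57 = standing upright, at the start 1.35 to 1.65. Stiff hinge that stays where it is left; about 1 N near its free edge moves it.
- flap_hinge (a point): Middle of the flap's hinge line, which runs along the case's y, just inside the front wall: 75 mm in front of the case's centre, 60 mm above the bench. The frame turns with the flap: x runs from the hinge to the free edge, z points out of its outer face (the upper face when folded; facing the front of the case when upright).
- flap_edge (a point): Middle of the flap's free edge, on the outer face: 75 mm from the hinge along the flap. The flap is a plain light wood board 75 mm long, 200 mm wide, its outer face 5 mm above the hinge line when folded. Folded, its outer face lies 65 mm above the bench, 10 mm below the case's rim.
- flap_underside (a point): Black rubber pad 3 mm thick on the flap's inner face (the face towards the lid when upright, the underside when folded), 50 x 180 mm, 12 mm in from the free edge. Not to be touched: pinching the flap would touch it. The point is the middle of its bare face.
- lid (a joint): Hinge of the lid, rad: 0 = shut (end stop), 1.57 = upright, at the start 1.4 to 1.6, so it stands about upright or leans a little towards the front of the case. Stiff hinge that stays where it is left at any angle; about 2 to 4 N near its free edge moves it.
- lid_hinge (a point): Middle of the lid's hinge line, which runs along the case's y on top of the far rim: 85 mm behind the case's centre, 75.5 mm above the bench. The frame turns with the lid: -x runs from the hinge to the free edge, z points out of the outer face (the top when shut; away from the front of the case when upright).
- lid_edge (a point): Middle of the lid's free edge, on the outer face, 170 mm from the hinge. The lid is a grey steel plate 170 x 220 mm, its outer face 6 mm above the hinge line, with two thin dark strips on it; upright it reaches about 245 mm above the bench; shut, its top is 82 mm above the bench.
- lid_lining (a point): Black rubber pad 4 mm thick on the lid's inner face (facing the front of the case when open), 15 mm in from the edges. Not to be touched: pinching the lid would touch it. The point is the middle of its bare face.
- bush_a: Loose bystander, leave it where it is: brass bush, 42 mm across, 30 mm high, in the near compartment. Origin: centre of its underside.
- bush_b: Loose bystander, leave it where it is: steel bush, 50 mm across, 22 mm high, in the near compartment. Origin: centre of its underside.
- block: Loose bystander, leave it where it is: aluminium block 40 x 90 x 35 mm in the far compartment. Origin: centre of its underside.
- spool: Loose bystander, leave it where it is: wooden spool wound with copper, 86 mm across, 70 mm high, standing to one side of the case. Origin: centre of its underside.
- tin: Loose bystander, leave it where it is: red tin, 68 mm across, 100 mm high, standing to one side of the case. Origin: centre of its underside.
- hoop: Loose bystander, leave it where it is: flat steel ring, 106 mm across, 18 mm high, lying in front of the case. Origin: centre of its underside.
- pliers: Loose bystander, leave it where it is: pliers about 210 mm long, 16 mm high, lying on the right of the bench. Origin: under their middle.
- hammer: Loose bystander, leave it where it is: hammer lying on the left of the bench. Origin: under its middle.

How it is judged:
By the outcome, as a careful person would: the job done as asked, in the order asked, and still so for the second after the job is handed in, with the robot touching nothing.
It also fails if it takes over 58 s, if anything falls off the work surface, if the arm or the gripper's body presses on something with over 40 N, if the wrist force passes 120 N, or if a joint passes its speed limit or range.

## Working session

There is one attempt and no reset: what is moved stays moved. The work goes in short steps, Python scripts to look and compute and a tool call to move; the robot and the scene stay as the last step left them, time stands still between calls to the robot, and variables do not carry over. Pictures are saved under pics/ and viewed, and the job is handed in when it is done.

Besides the shell and the picture viewer there is one more tool, called after "Emit:" as a command line: name --argument value ..., lists and objects as JSON in quotes. drive_tool: Moves the arm, as the interface text tells. Scaled input: -1 to 1 covers 0.1 m each way for a shift and 90 degrees each way for a turn. Its arguments: {"type":"object","properties":{"rows":{"type":"array","items":{"type":"array","items":{"type":"array","items":{"type":"number"}}}},"fingers":{"type":"number"},"force":{"type":"number"}},"required":["rows"]}

```bash
ls; mkdir -p pics; python3 - <<'E'
from rig import ctrl, viewer
import cv2, numpy as np
for n in("scene","top"):
    im=viewer.capture(n); cv2.imwrite(f"pics/{n}0.png",im[:,:,::-1])
    c=viewer.calibration(n); print(n,np.round(c["mtx"],1).tolist(),c["dist_coeffs"],np.round(c["extrinsics"],3).tolist())
print(ctrl.sense(), ctrl.tip_reach)
E
```

```text
pics
scene [[490.2, 0.0, 320.5], [0.0, 490.2, 240.2], [0.0, 0.0, 1.0]] [0.00835633 0.         0.         0.         0.        ] [[0.713, -0.395, 0.579, 1271.823], [0.701, 0.425, -0.573, -727.107], [-0.019, 0.814, 0.58, 823.466], [0.0, 0.0, 0.0, 1.0]]
top [[513.7, 0.0, 323.3], [0.0, 513.7, 240.3], [0.0, 0.0, 1.0]] [-0.11255966  0.          0.          0.          0.        ] [[-0.001, 0.991, -0.131, 345.375], [-1.0, -0.002, -0.006, -5.238], [-0.006, 0.131, 0.991, 1299.183], [0.0, 0.0, 0.0, 1.0]]
{'time_s': 0.1, 'joints': array([ 1.07761527e+00,  3.13427668e-01,  1.49830432e+00,  1.18748280e-05,
        1.33100324e+00, -2.23393497e-01]), 'dq': array([-0.00053245, -0.00159804, -0.0021926 ,  0.00148808, -0.0007921 ,
        0.00266222]), 'tau': array([ 4.38055984e-03, -4.12902582e+01, -2.60142910e+01, -1.35641048e-04,
        3.04591202e-03, -2.63357583e-05]), 'eef_pos': array([139.92683692, 505.99403725, 404.19636339]), 'ee_rot': array([-2.05734591e-04,  1.34486434e-01,  9.90915270e-01, -5.32988446e-04]), 'force': array([ 0.43513144, -0.71797165, -0.39402493]), 'wrist_torque': array([-0.03205985, -0.03045062, -0.00359203]), 'grip_width': 0.9978201055464723} 173.4
```

View pics/scene0.png

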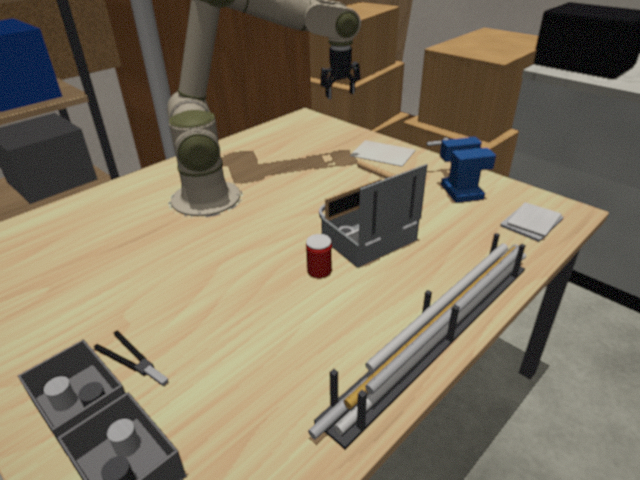

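View pics/top0.png

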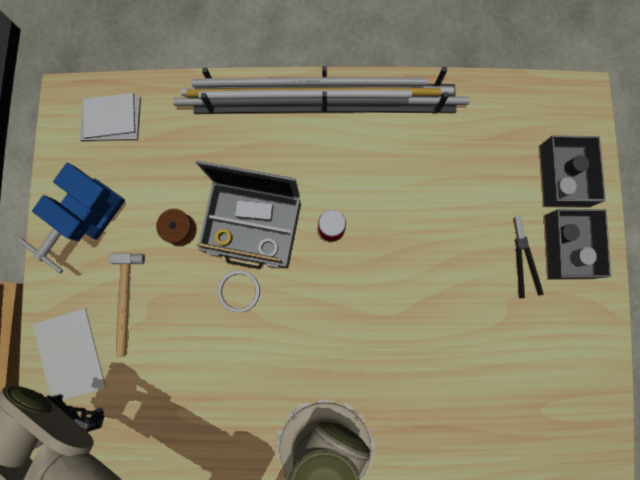

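The scene view shows the case open near (370,220), with the red tin at (319,256). In the top view the case is around (250,220), the spool at (176,226), the hoop at (239,291), the tin at (332,225) and the flap along (240,252). I'll zoom in.

```bash
cat > h.py <<'E'
import numpy as np, cv2
from rig import ctrl, viewer
def cal(n):
    c=viewer.calibration(n); return np.array(c["mtx"]),np.array(c["dist_coeffs"]),np.array(c["extrinsics"])
def ray(n,uv):
    K,d,E=cal(n); p=cv2.undistortPoints(np.array(uv,float).reshape(-1,1,2),K,d).reshape(-1,2)
    v=np.c_[p[:,0],-p[:,1],-np.ones(len(p))]@E[:3,:3].T
    return E[:3,3],v
def plane(n,uv,z):
    o,v=ray(n,uv); return o+v*((z-o[2])/v[:,2])[:,None]
def proj(n,P):
    K,d,E=cal(n); P=np.atleast_2d(P); q=(P-E[:3,3])@E[:3,:3]; q=q*[1,-1,-1]
    return cv2.projectPoints(q.reshape(-1,1,3),np.zeros(3),np.zeros(3),K,d)[0].reshape(-1,2)
E
python3 - <<'E'
import cv2
a=cv2.imread("pics/top0.png")[150:320,140:360]; cv2.imwrite("pics/top0z.png",cv2.resize(a,None,fx=3.5,fy=3.5,interpolation=cv2.INTER_CUBIC)[:595])
a=cv2.imread("pics/scene0.png")[150:290,290:450]; cv2.imwrite("pics/scene0z.png",cv2.resize(a,None,fx=4.2,fy=4.2,interpolation=cv2.INTER_CUBIC))
E
```

```text
(no output)
```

View pics/top0z.png

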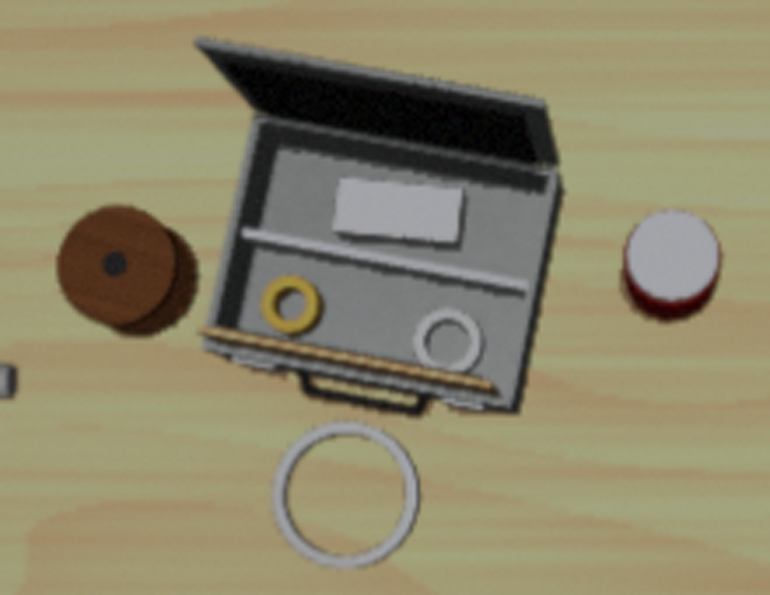

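View pics/scene0z.png

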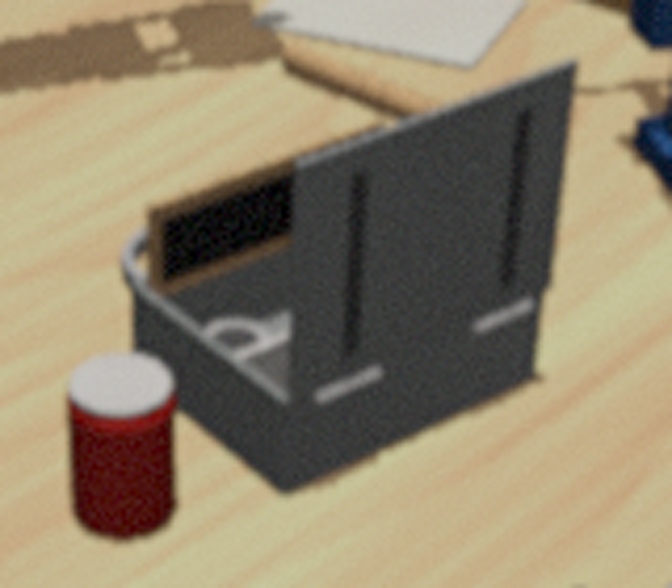

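The top zoom shows rim corners at about (203,345), (520,408), (560,178), (260,118), the lid's top edge from (200,40) to (545,102) and the flap's edge from (205,330) to (497,388). The hoop is centred at (347,495), in front of the handle.

```bash
python3 - <<'E'
from h import *
f=lambda L:[(140+u/3.5,150+v/3.5) for u,v in L]
C=plane("top",f([(203,345),(520,408),(560,178),(260,118)]),75)
print(C.round(0)); print("mean",C.mean(0))
for i,j in((0,1),(1,2),(2,3),(3,0)):
    d=C[j]-C[i]; print(np.linalg.norm(d),np.degrees(np.arctan2(d[1],d[0])))
D=plane("top",f([(243,233),(527,290)]),54); d=D[1]-D[0]; print("div",D.round(0),D.mean(0),np.linalg.norm(d),np.degrees(np.arctan2(d[1],d[0])))
F=plane("top",f([(203,328),(495,384)]),135);d=F[1]-F[0]; print("flap",F.round(0),F.mean(0),np.linalg.norm(d),np.degrees(np.arctan2(d[1],d[0])))
L=plane("top",f([(200,40),(545,102)]),245);d=L[1]-L[0]; print("lid",L.round(0),L.mean(0),np.linalg.norm(d),np.degrees(np.arctan2(d[1],d[0])))
print("hoop",plane("top",f([(347,495)]),9),"tin",plane("top",f([(673,252)]),100),"spool",plane("top",f([(117,265)]),70))
# scene: lid edge corners
g=lambda L:[(290+u/4.2,150+v/4.2) for u,v in L]
print("scene bottom back corners z0",plane("scene",g([(286,492),(540,377)]),0).round(0))
def tri(a,b):
    o1,v1=ray("top",[a]);o2,v2=ray("scene",[b]);A=np.c_[v1[0],-v2[0]];s=np.linalg.lstsq(A,o2-o1,rcond=None)[0]
    p,q=o1+v1[0]*s[0],o2+v2[0]*s[1]; return ((p+q)/2).round(1),np.linalg.norm(p-q).round(1)
print("lid corners",tri(f([(545,100)])[0],g([(294,160)])[0]),tri(f([(198,40)])[0],g([(577,63)])[0]))
print("flap right corner",tri(f([(497,388)])[0],g([(149,208)])[0]))
E
```

```text
[[488. 305.  75.]
 [444.  85.  75.]
 [604.  59.  75.]
 [648. 270.  75.]]
mean [546.03566632 179.90193476  75.        ]
224.28648984846268 -101.21455632821778
162.21683395484325 -9.425864654625093
215.89426951130247 78.22700030258571
164.27594980113176 167.62075243614518
div [[570. 284.  54.]
 [529.  83.  54.]] [549.29230303 183.54215442  54.        ] 206.06960429220769 -101.56683506871218
flap [[492. 290. 135.]
 [455.  97. 135.]] [473.47301531 193.89019039 135.        ] 196.68394677303576 -100.86419745943583
lid [[655. 271. 245.]
 [615.  59. 245.]] [635.16921773 164.91332095 245.        ] 215.26159710288672 -100.82562894060185
hoop [[386.82702664 214.32598075   9.        ]] tin [[547.6064599  -19.21865214 100.        ]] spool [[544.76599207 369.63936012  70.        ]]
scene bottom back corners z0 [[611.  67.  -0.]
 [655. 281.   0.]]
lid corners (array([615.6,  59. , 247. ]), np.float64(0.1)) (array([657.7, 274. , 241.2]), np.float64(3.0))
flap right corner (array([455.2,  99.2, 132.6]), np.float64(7.9))
```

Emit:
drive_tool --rows '[[[0.33,-0.33,0,0,0,0.02],[0.67,-0.67,0,0,0,0.05],[1,-1,0,0,0,0.05],[1,-1,0,0,0,0.05]]]' --fingers -1

```text
time_s: 0.6
eef_pos: [241.5, 404.5, 404.1]
ee_rot: [-0.0, 0.097, 0.995, -0.001]
force: [-1.4, 0.0, -0.5]
grip_width: 0.143
```

Emit:
drive_tool --rows '[[[0.33,-0.33,0,0,0,0],[0.67,-0.67,0,0,0,0],[1,-1,0,0,0,0],[1,-1,0,0,0,0]]]'

```text
time_s: 1.1
eef_pos: [342.7, 303.6, 403.8]
ee_rot: [-0.0, 0.099, 0.995, -0.001]
force: [0.2, 0.5, -0.1]
grip_width: -0.001
```

Emit:
drive_tool --rows '[[[0.33,-0.33,0,0,0,0],[0.67,-0.67,0,0,0,0],[0.78,-0.98,0,0,0,0],[0.78,-0.98,-0.4,0,0,0],[0.78,-0.98,-0.7,0,0,0],[0.78,-0.98,-0.7,0,0,0]]]'

```text
time_s: 1.85
eef_pos: [419.9, 206.6, 332.4]
ee_rot: [-0.002, 0.098, 0.995, -0.001]
force: [0.5, -0.2, 0.2]
grip_width: 0.001
```

```bash
python3 - <<'E'
from h import *
print(ctrl.sense()["eef_pos"],ctrl.tip_reach)
for n,b in(("scene",(150,290,290,450)),("top",(150,320,140,360))):
    a=viewer.capture(n)[b[0]:b[1],b[2]:b[3],::-1]; cv2.imwrite(f"pics/{n}1z.png",cv2.resize(a,None,fx=3.5,fy=3.5,interpolation=cv2.INTER_CUBIC)[:595])
E
```

```text
[419.93916798 206.55331673 332.37722124] 173.4
```

View pics/scene1z.png

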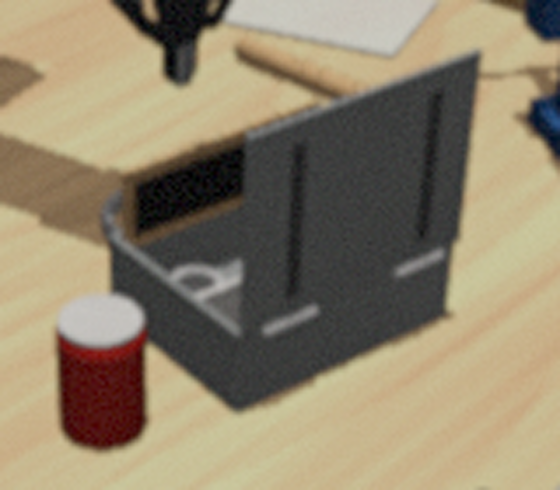

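View pics/top1z.png

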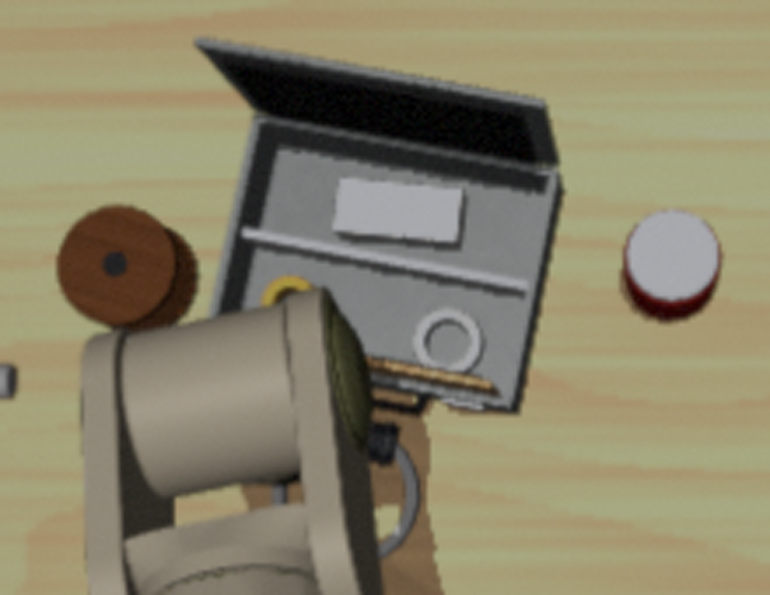

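Emit:
drive_tool --rows '[[[0,0,-0.3,0,0,0],[0,0,-0.44,0,0,0],[0.1,-0.02,-0.44,0,0,0],[0.2,-0.04,-0.44,0,0,0],[0.3,-0.06,-0.44,0,0,0],[0.3,-0.06,-0.44,0,0,0]]]'

```text
time_s: 2.7
eef_pos: [451.4, 200.2, 291.1]
ee_rot: [0.0, 0.099, 0.995, -0.001]
force: [-0.2, 1.1, 0.7]
grip_width: 0.0
```

```bash
python3 - <<'E'
from h import *
a=viewer.capture("scene")[150:290,290:450,::-1]; cv2.imwrite("pics/scene2z.png",cv2.resize(a,None,fx=3.5,fy=3.5,interpolation=cv2.INTER_CUBIC))
E
```

```text
(no output)
```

View pics/scene2z.png

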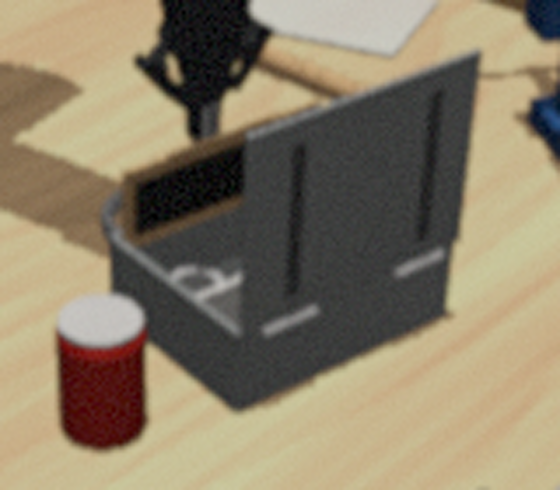

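Emit:
drive_tool --rows '[[[0.07,-0.01,0,0,0,0],[0.14,-0.03,-0.02,0,0,0],[0.21,-0.04,-0.03,0,0,0],[0.28,-0.05,-0.05,0,0,0],[0.34,-0.07,-0.08,0,0,0],[0.4,-0.08,-0.11,0,0,0],[0.46,-0.09,-0.15,0,0,0],[0.46,-0.09,-0.15,0,0,0]]]'

```text
time_s: 3.75
eef_pos: [497.2, 191.2, 275.4]
ee_rot: [-0.0, 0.099, 0.995, -0.001]
force: [0.3, -0.8, 0.5]
grip_width: 0.0
```

```bash
python3 - <<'E'
from h import *
a=viewer.capture("scene")[150:290,290:450,::-1]; cv2.imwrite("pics/scene3z.png",cv2.resize(a,None,fx=3.5,fy=3.5,interpolation=cv2.INTER_CUBIC))
E
```

```text
(no output)
```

View pics/scene3z.png

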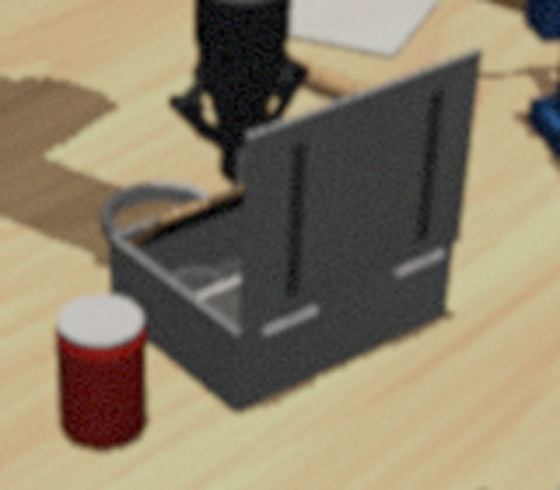

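The flap is leaning over, with its edge now around (190,215). I'll carry on along the arc.

Emit:
drive_tool --rows '[[[0.05,-0.01,-0.05,0,0,0],[0.09,-0.02,-0.11,0,0,0],[0.13,-0.03,-0.17,0,0,0],[0.16,-0.03,-0.24,0,0,0],[0.18,-0.04,-0.31,0,0,0],[0.19,-0.04,-0.35,0,0,0],[0.19,-0.04,-0.37,0,0,0],[0.19,-0.04,-0.38,0,0,0],[0.19,-0.04,-0.38,0,0,0]]]'

```text
time_s: 4.92
eef_pos: [516.0, 187.2, 238.4]
ee_rot: [0.0, 0.099, 0.995, -0.001]
force: [-2.9, -1.9, 6.5]
grip_width: 0.002
```

Emit:
drive_tool --rows '[[[0.03,-0.01,-0.02,0,0,0],[0.03,-0.01,-0.03,0,0,0],[0.03,-0.01,-0.03,0,0,0]]]'

```text
time_s: 5.3
eef_pos: [517.3, 187.1, 237.9]
ee_rot: [-0.003, 0.098, 0.995, -0.001]
force: [-22.9, 2.0, 34.9]
grip_width: 0.001
```

```bash
python3 - <<'E'
from h import *
a=viewer.capture("scene")[150:290,290:450,::-1]; cv2.imwrite("pics/scene4z.png",cv2.resize(a,None,fx=3.5,fy=3.5,interpolation=cv2.INTER_CUBIC)); print(ctrl.sense()["force"])
E
```

```text
[-24.07688983   1.44026128  35.46813376]
```

View pics/scene4z.png

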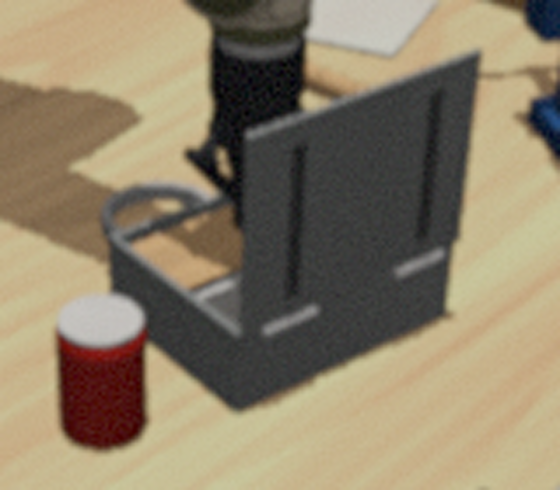

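The flap lies flat (its wooden face shows at about (180,255)) and the press reads 35 N against the end stop. I'll retreat upward.

Emit:
drive_tool --rows '[[[0,0,0.2,0,0,0],[-0.1,0.02,0.6,0,0,0],[-0.2,0.04,1,0,0,0],[-0.2,0.04,1,0,0,0]]]'

```text
time_s: 5.85
eef_pos: [497.1, 191.4, 340.8]
ee_rot: [0.0, 0.098, 0.995, -0.0]
force: [-0.7, -0.2, -0.5]
grip_width: 0.001
```

Emit:
drive_tool --rows '[[[0,0,0.5,0,0,0],[0,0,1,0,0,0],[0,0,1,0,0,0]]]'

```text
time_s: 6.22
eef_pos: [497.2, 191.4, 443.3]
ee_rot: [0.003, 0.098, 0.995, 0.001]
force: [-0.4, 0.8, -1.1]
grip_width: -0.002
```

Emit:
drive_tool --rows '[[[0,0,0.35,0,0,0],[0,0,0.35,0,0,0]]]'

```text
time_s: 6.48
eef_pos: [497.5, 191.4, 478.8]
ee_rot: [0.004, 0.098, 0.995, 0.001]
force: [-0.5, -0.8, -1.1]
grip_width: 0.002
```

```bash
python3 - <<'E'
from h import *
for n,b in(("scene",(90,290,250,450)),("top",(150,320,140,360))):
    a=viewer.capture(n)[b[0]:b[1],b[2]:b[3],::-1]; cv2.imwrite(f"pics/{n}5z.png",cv2.resize(a,None,fx=3,fy=3,interpolation=cv2.INTER_CUBIC)[:595])
E
```

```text
(no output)
```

View pics/scene5z.png

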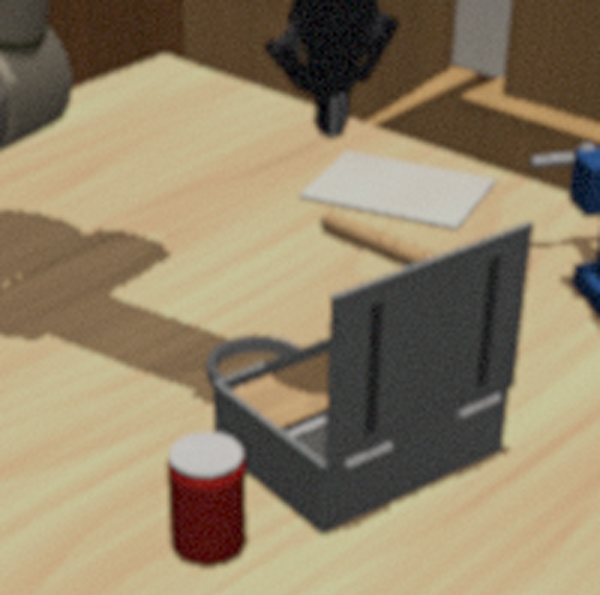

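View pics/top5z.png

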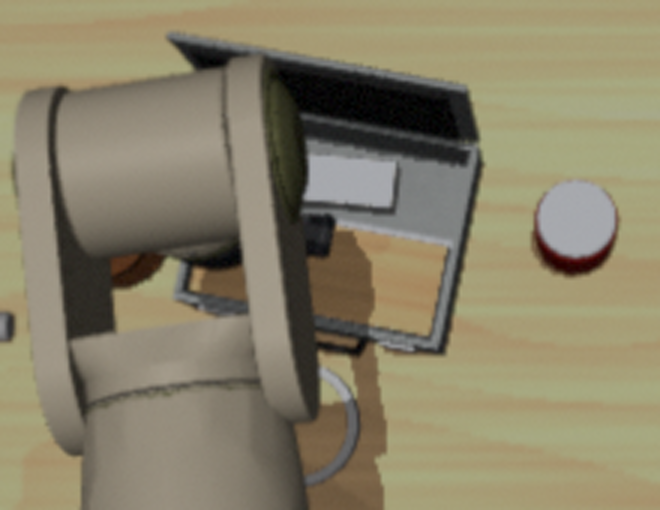

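The top view shows the flap flat over the near compartment. Next I'll pass over the lid, keeping the tips 60 mm above its edge.

Emit:
drive_tool --rows '[[[0.3,-0.06,0,0,0,0],[0.6,-0.12,0,0,0,0],[0.9,-0.17,0,0,0,0],[0.9,-0.17,0,0,0,0]]]'

```text
time_s: 7.08
eef_pos: [588.9, 173.9, 473.3]
ee_rot: [-0.001, 0.098, 0.995, -0.0]
force: [0.2, -0.0, -0.1]
grip_width: -0.001
```

Emit:
drive_tool --rows '[[[0.3,-0.06,0,0,0,0],[0.6,-0.12,0,0,0,0],[0.88,-0.17,0,0,0,0],[0.88,-0.17,0,0,0,0],[0.88,-0.17,0,0,0,0]]]'

```text
time_s: 7.7
eef_pos: [676.3, 157.3, 472.8]
ee_rot: [-0.001, 0.098, 0.995, -0.0]
force: [-0.2, 0.3, -0.2]
grip_width: -0.001
```

Emit:
drive_tool --rows '[[[0,0,-0.3,0,0,0],[0,0,-0.6,0,0,0],[0,0,-0.8,0,0,0],[0,0,-0.8,0,0,0]]]'

```text
time_s: 8.2
eef_pos: [675.4, 157.8, 392.0]
ee_rot: [-0.003, 0.098, 0.995, -0.0]
force: [-0.4, -0.3, 1.6]
grip_width: -0.005
```

```bash
python3 - <<'E'
from h import *
for n,b in(("scene",(90,290,250,450)),("top",(100,300,140,360))):
    a=viewer.capture(n)[b[0]:b[1],b[2]:b[3],::-1]; cv2.imwrite(f"pics/{n}6z.png",cv2.resize(a,None,fx=3,fy=3,interpolation=cv2.INTER_CUBIC)[:595])
E
```

```text
(no output)
```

View pics/scene6z.png

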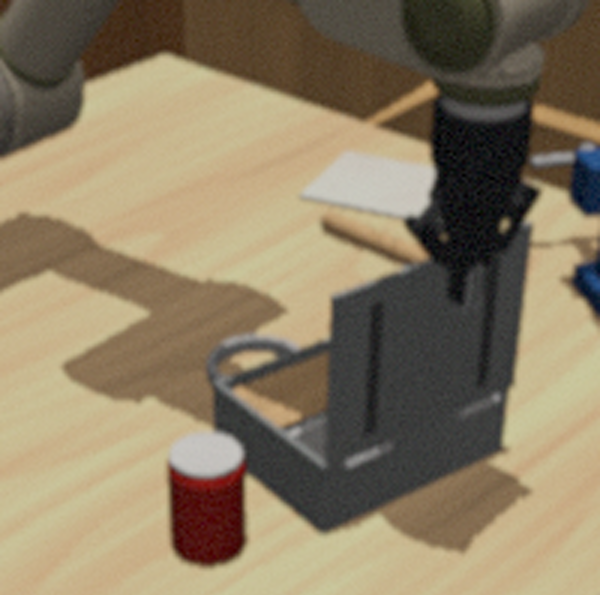

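View pics/top6z.png

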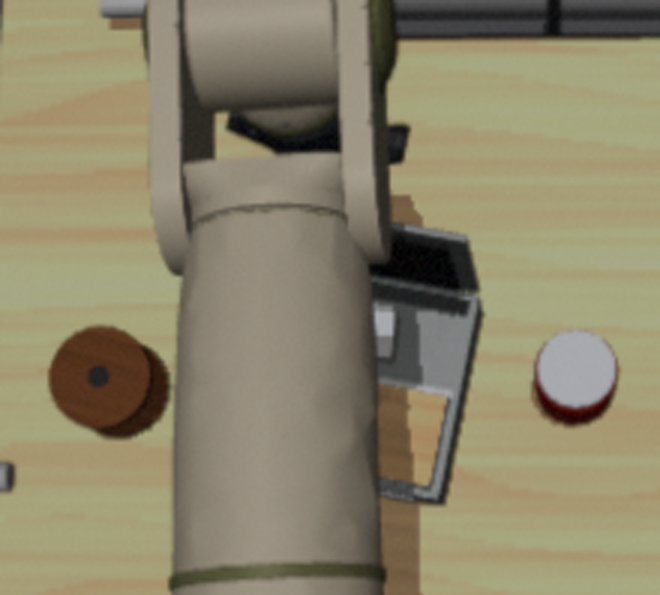

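Emit:
drive_tool --rows '[[[-0.15,0.03,0,0,0,0],[-0.22,0.04,0,0,0,0],[-0.28,0.05,0,0,0,0],[-0.34,0.07,0,0,0,0],[-0.4,0.08,0,0,0,0],[-0.46,0.09,-0.01,0,0,0],[-0.52,0.1,-0.02,0,0,0],[-0.58,0.11,-0.02,0,0,0],[-0.64,0.12,-0.03,0,0,0],[-0.64,0.12,-0.03,0,0,0]]]'

```text
time_s: 9.55
eef_pos: [611.3, 169.8, 391.0]
ee_rot: [-0.001, 0.098, 0.995, -0.0]
force: [0.5, -0.2, -0.6]
grip_width: 0.001
```

```bash
python3 - <<'E'
from h import *
for n,b in(("scene",(90,290,250,450)),):
    a=viewer.capture(n)[b[0]:b[1],b[2]:b[3],::-1]; cv2.imwrite(f"pics/{n}7z.png",cv2.resize(a,None,fx=3,fy=3,interpolation=cv2.INTER_CUBIC)[:595])
E
```

```text
(no output)
```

View pics/scene7z.png

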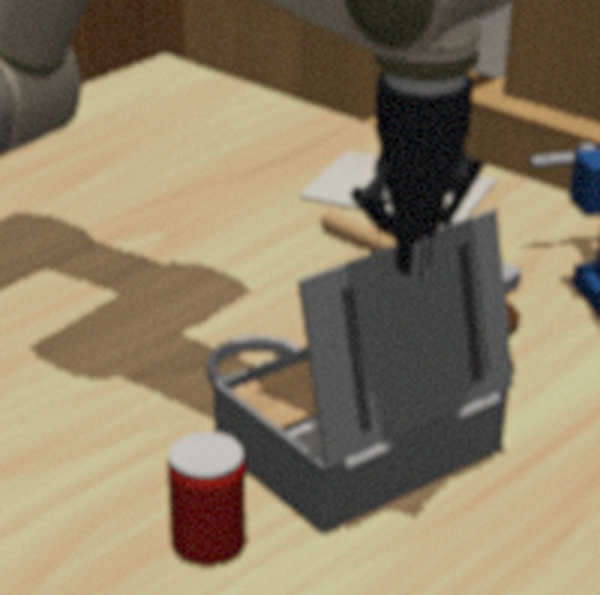

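The lid is following and leans forward by about 15 degrees, with its edge from (303,280) to (497,212).

Emit:
drive_tool --rows '[[[-0.09,0.02,-0.03,0,0,0],[-0.17,0.03,-0.07,0,0,0],[-0.26,0.05,-0.11,0,0,0],[-0.34,0.07,-0.15,0,0,0],[-0.42,0.08,-0.2,0,0,0],[-0.5,0.1,-0.26,0,0,0],[-0.57,0.11,-0.31,0,0,0],[-0.64,0.12,-0.37,0,0,0],[-0.64,0.12,-0.37,0,0,0]]]'

```text
time_s: 10.72
eef_pos: [547.0, 181.9, 353.4]
ee_rot: [-0.002, 0.098, 0.995, -0.0]
force: [0.7, 0.5, -0.1]
grip_width: -0.0
```

Emit:
drive_tool --rows '[[[-0.06,0.01,-0.06,0,0,0],[-0.12,0.02,-0.13,0,0,0],[-0.18,0.03,-0.2,0,0,0],[-0.23,0.04,-0.28,0,0,0],[-0.28,0.05,-0.36,0,0,0],[-0.32,0.06,-0.44,0,0,0],[-0.36,0.07,-0.52,0,0,0],[-0.39,0.07,-0.6,0,0,0],[-0.39,0.07,-0.6,0,0,0]]]'

```text
time_s: 11.85
eef_pos: [507.6, 188.9, 292.6]
ee_rot: [-0.003, 0.098, 0.995, -0.001]
force: [-0.6, -0.5, 0.6]
grip_width: 0.004
```

```bash
python3 - <<'E'
from h import *
for n,b in(("scene",(90,290,250,450)),):
    a=viewer.capture(n)[b[0]:b[1],b[2]:b[3],::-1]; cv2.imwrite(f"pics/{n}8z.png",cv2.resize(a,None,fx=3,fy=3,interpolation=cv2.INTER_CUBIC)[:595])
E
```

```text
(no output)
```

View pics/scene8z.png

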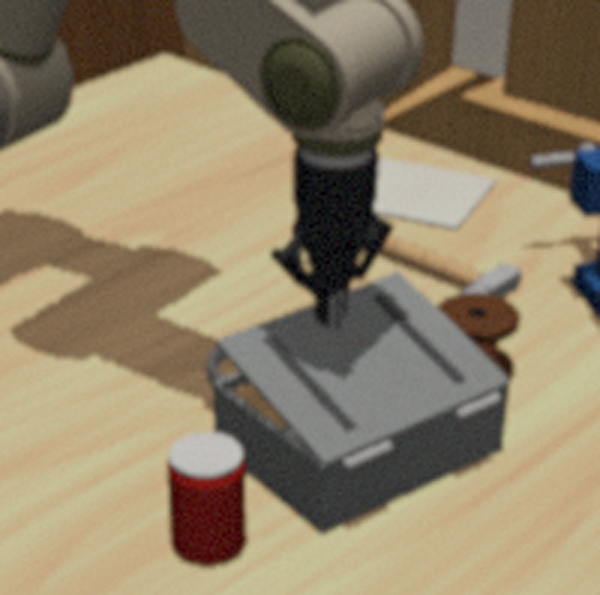

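The lid is almost down, with about a 15 degree gap on its left side at (240,390). I'll close it and press.

Emit:
drive_tool --rows '[[[-0.03,0.01,-0.07,0,0,0],[-0.05,0.01,-0.14,0,0,0],[-0.06,0.01,-0.21,0,0,0],[-0.07,0.01,-0.28,0,0,0],[-0.07,0.01,-0.33,0,0,0],[-0.07,0.01,-0.36,0,0,0],[-0.07,0.01,-0.37,0,0,0],[-0.07,0.01,-0.37,0,0,0]]]'

```text
time_s: 12.9
eef_pos: [500.9, 189.8, 256.0]
ee_rot: [-0.003, 0.098, 0.995, -0.001]
force: [-0.7, -0.1, -0.9]
grip_width: -0.0
```

Emit:
drive_tool --rows '[[[0,0,-0.01,0,0,0],[0,0,-0.015,0,0,0],[0,0,-0.02,0,0,0],[0,0,-0.02,0,0,0]]]'

```text
time_s: 13.4
eef_pos: [500.9, 189.8, 254.8]
ee_rot: [-0.002, 0.098, 0.995, -0.001]
force: [-2.2, -0.8, 9.5]
grip_width: 0.001
```

Emit:
drive_tool --rows '[[[0,0,-0.01,0,0,0],[0,0,-0.02,0,0,0],[0,0,-0.02,0,0,0]]]'

```text
time_s: 13.78
eef_pos: [500.9, 189.9, 254.6]
ee_rot: [-0.002, 0.097, 0.995, -0.001]
force: [-8.2, -1.6, 18.7]
grip_width: 0.002
```

Emit:
drive_tool --rows '[[[0,0,-0.02,0,0,0],[0,0,-0.03,0,0,0],[0,0,-0.03,0,0,0]]]'

```text
time_s: 14.15
eef_pos: [500.8, 190.0, 254.5]
ee_rot: [-0.002, 0.097, 0.995, -0.001]
force: [-12.2, -1.8, 29.6]
grip_width: -0.001
```

Emit:
drive_tool --rows '[[[0,0,0.2,0,0,0],[0,0,0.5,0,0,0],[0,0,1,0,0,0],[0,0,1,0,0,0]]]'

```text
time_s: 14.65
eef_pos: [501.1, 190.1, 357.9]
ee_rot: [0.002, 0.097, 0.995, 0.0]
force: [-0.4, -0.4, -0.6]
grip_width: -0.0
```

Emit:
drive_tool --rows '[[[-0.3,0,0.3,0,0,0],[-0.6,0,0.6,0,0,0],[-1,0,0.8,0,0,0],[-1,0,0.8,0,0,0]]]'

```text
time_s: 15.15
eef_pos: [399.6, 190.2, 438.8]
ee_rot: [0.003, 0.097, 0.995, 0.0]
force: [0.4, 0.2, 0.8]
grip_width: 0.001
```

Emit:
drive_tool --rows '[[[-0.3,0.2,0,0,0,0],[-0.5,0.6,0,0,0,0],[-0.6,1,0,0,0,0],[-0.6,1,0,0,0,0]]]'

```text
time_s: 15.65
eef_pos: [339.5, 291.9, 437.4]
ee_rot: [0.002, 0.095, 0.995, -0.0]
force: [0.9, -0.0, -0.9]
grip_width: 0.002
```

```bash
python3 - <<'E'
from h import *
for n,b in(("scene",(90,290,250,450)),("top",(150,320,140,360))):
    a=viewer.capture(n)[b[0]:b[1],b[2]:b[3],::-1]; cv2.imwrite(f"pics/{n}9z.png",cv2.resize(a,None,fx=3,fy=3,interpolation=cv2.INTER_CUBIC)[:595])
E
```

```text
(no output)
```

View pics/scene9z.png

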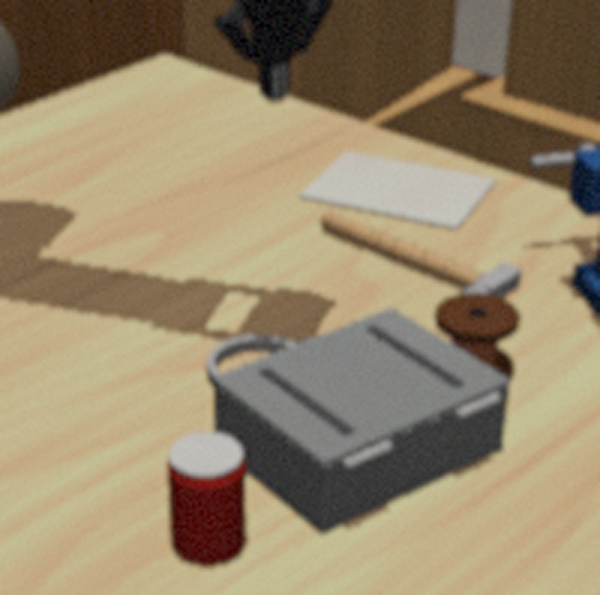

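View pics/top9z.png

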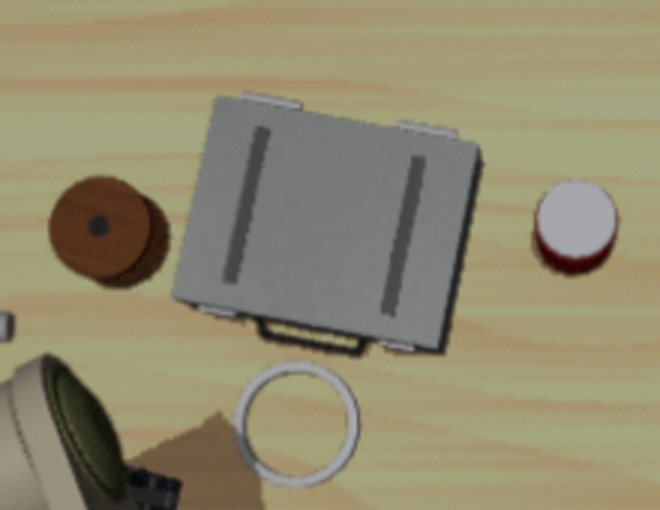

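The scene view shows the lid flush on all sides. In the top view its corners are at (215,97), (480,147), (443,350) and (175,298). The hoop, tin and spool haven't moved.

```bash
python3 - <<'E'
from rig import ctrl
print(ctrl.finish_job())
E
```

```text
the job is handed in; nothing more can be done
None
```

The case is closed in the order you asked and the job is handed in. With the fingers shut, I pushed the flap over by its outer face until it lay flat. Then I went over the lid and pushed it shut by its outer face.

- **Flap:** it came down to its end stop with the fingertips 65 mm above the bench, pressed with about 35 N, and looked flat in both pictures afterwards.
- **Lid:** it met its stop at about 81 mm fingertip height, against 82 mm given. The last press was about 30 N, and the final pictures show it flush on all sides.
- **Bystanders:** the tin, spool and hoop look unmoved. I did not check the pliers again, and only part of the hammer was in the last pictures. The bushes and block are now hidden under the flap and lid, so I could not check them at the end, but the arm never went near them.
- **Finish:** the arm was clear of everything at hand-in, about 16 s in. None of the checks I made failed or disagreed.

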